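# Hook out the recessed scrap drawer under the bench shelf

## Robot

A 7-joint arm with a two-finger parallel gripper is mounted at the origin on the work surface. World frame = base frame: x ahead of the robot, y to its left, z up, the work surface at z = 0. Lengths are in mm, angles in rad, forces in N, time in s.
With the tool pointing down it reaches from about 425 to 975 mm from the base axis. Payload 16.7 kg.
Tool frame: the origin (TCP) lies at the very end of the fingers, on their centre line; the grasp point (between the pads) lies 19 mm behind it; z points along the fingers, y is the direction in which the jaws open and shut (so a half turn about z gives the same grasp; the last joint's range is limited). The gripper opens to 85 mm and grips with 20 to 120 N. Pads are 22 mm wide; open, the fingers measure 114 mm over their backs; the gripper's body (76 mm by 85 mm) begins 54 mm behind the grasp point. The pads swing forward as they close: fully open they stand 13 mm farther back than shut.
Start: joints at [-1.444, 0.426, 0.074, 1.606, -0.034, 1.111, -0.067], TCP at [183.819, 649.45, 201.102] pointing down, gripper open.
Joint ranges: [-2.85, 2.85], [-0.5, 2.14], [-1.23, 1.37], [0.21, 2.46], [-1.02, 4.16], [0.16, 2.05], [-2.73, 2.73]. Speed limits (rad/s): [1.89, 1.89, 2.39, 2.39, 3.01, 3.01, 3.01].

## Interface

Orientations are given as a unit quaternion [x, y, z, w].
In Python, from workcell import env gives the robot as it stands. The module is installed in compiled form; this text tells all that it offers. Calls block until the motion is done:
- env.movep(position, orientation): joint-space move of the TCP to a pose.
- env.line_to(position, rot=None, v=150): straight line of the TCP; rot=None keeps the orientation; v is the mean speed in mm/s.
- env.movej(angles): joint-space move.
- env.command_gripper(opening, newtons=None): opening from 0.0 (shut) to 1.0 (fully open); newtons is the grip in N (None keeps the last); returns when the fingers have stopped.
- env.wait(seconds).
- env.solve_ik(position, orientation): joint angles nearest the present ones, or None.
- env.get_state(): the state.
- env.capture(name): name is "side" or "top" or "wrist"; returns a dict with "color" (384x512x3 uint8, red, green, blue), "z_map" (384x512 float32, mm along the optical axis (not along the pixel's ray), 0 where there is no reading), "fx", "fy", "cx", "cy" (pixels), "rvec" (rotation vector, rad) and "tvec" (3), from world to camera coordinates, as OpenCV has them; the wrist camera has in their place "tool_from_camera" (4x4, takes a point from camera to tool coordinates, whose origin is the TCP and whose axes are the flange's). Camera axes: x right, y down, z forward; pixel columns grow to the right and rows downward; lengths in mm; the calibration is good to about 2 mm. A picture is of the moment at which its call begins: read the wrist's pose just before it.
A pose or a line that the arm cannot do raises env.MotionError and nothing moves.
- env.close_job(): hands the job in, once; it reports no verdict.
Trained networks look in the newest picture that a camera, given by its name, has taken for a name from the list of things; names that differ only in an ending like _2 or _b are one class to them, and where a whole thing is asked for, a point or a joint stands for the part that bears it (a point fixed in the world has none). Each returns a list of dicts, best first, with "confidence" (0 to 1); they miss things now and then, are a little off and sometimes report something else, mostly with a low value. They report only what shows in the picture. A call takes as long as a camera call. They do not tell look-alikes from the thing itself.
- env.search_frame(camera, name): "position" ([x, y, z] in mm, in world coordinates, good to about 4 mm: the middle of the surface that is visible of it).
- env.trace(camera, name): "pixels" (384x512 bool, what is visible of it).
- env.landmark_of(camera, name): "position" ([x, y, z] in mm, in world coordinates, good to about 4 mm: a listed point, or the origin of a listed thing).
The state is a dict: "t": time; "joint_pos": joint angles; "qvel": joint speeds; "tau": joint torques, N m; "ee_pos": TCP position; "orientation": TCP orientation; "wrist_force": force on the tool from outside, world axes, zero at the start; "wrist_torque": the same for the moment, N m; "gripper_width": opening from 0.0 (shut) to 1.0 (fully open).
Only numpy, scipy, OpenCV 4.12 (cv2) and the standard library are available. Lean on these libraries where they do the work, as an engineer would, in place of code of your own. Each camera call takes 0.05 s, during which the arm holds its last target.

## Task

The scrap drawer has been pushed back under the bench shelf where fingers cannot get at it. Take the hooked puller from its rest, reach it in under the shelf edge, feel for the pull eye on the drawer front, catch it and gently draw the drawer all the way out to its stop, coming up to the stop slowly. Then unhook, lay the puller back in its rest and leave the things standing around undisturbed; touch the drawer with the puller only, and go easy on it, never more than about 2.5 kg of push or pull.

Things in the scene. Friction and masses are not known exactly. Their poses are not given: they have to be found in the camera images.
- shelf: Plywood riser shelf fixed on the white bench: board 260 deep (x) x 400 wide (y) x 18, underside 120 above the bench, on two 18 mm side panels along its full depth. Origin on the bench below the board's middle; +x points from the open front inwards, y runs along the front edge, z up. Front edge: plane x = -130. Small stock stands on the rear half of the board, up to 60 above it.
- shelf_edge (a point): Middle of the shelf's front lower edge (shelf x = -130, y = 0, z = 102), axes as the shelf: lower edge of a wooden apron, 16 thick, 102 above the bench. The mouth below it is 364 wide between the side panels; the bench below and the space back to the drawer front are empty but for the pull eye.
- drawer (a joint): Travel of the scrap drawer, m: 0 = fully back, grows as it slides out along the shelf's -x; a hard stop at 0.100. Starts between 0 and 0.025. Stiff (about 4 N), stays where it is left. Wooden front 240 wide, 32 to 90 above the bench, its face at shelf x = -55 mm minus the travel. It hangs off-centre: see shelf_bay.
- shelf_bay (a point): Point under the board at shelf x = -70, y = 0, z = 54 mm: the hole of the pull eye if the drawer hung central and fully back. The true eye, in the middle of the drawer front, lies up to 40 mm to either side of it (y), hidden from above: feel for it. Eye: level D of 6 mm wire sticking 30 out of the face, 54 above the bench, 34 wide outside; hole open up and down, 24 deep (from the face) x 22 wide.
- rest: Dark wooden tool rest fixed on the bench: base 120 x 72 x 8, and two upright saddles (10 thick, at x = -40 and +40) whose seats are 35 above the bench and 30 wide between 13 mm high lips. Origin under its centre on the bench, x along the tool lying in it.
- puller_grip (a point): Hooked puller, 130 g, loose; this point is the centre of its orange handle (100 long x 22 wide x 26 high). x points along the handle to the hook, z up. In the rest it lies level, 48 above the bench, hook end towards the rest's +x, hook tip down. A 7 mm steel rod runs on from the handle along x (brass ferrule to x = 62) to x = 156, where it bends square down (-z).
- puller_tip (a point): End of the puller's bent tip: at x = 154, y = 0, z = -20 from the handle centre (axis of the 7 mm round tip, which rounds off 3.5 further down). Axes as the handle.
- jar_mid (a point): Bystander: closed glass jar with red cap, diameter 52, height 62; point half-way up.
- calculator_mid (a point): Bystander: black desk calculator 75 x 110 x 18 lying flat; point at its centre.
- cup_mid (a point): Bystander: white cup, diameter 64, height 75; point half-way up.
Not all that is in view belongs to the job. Of the things like the rest, leave any that is yellow; of the rest the smaller one is meant.

How it is judged:
By the outcome, as a careful person would: the job done as asked, in the order asked, and still so for the second after the job is handed in, with the robot touching nothing.
It also fails if it takes over 72 s, if anything falls off the work surface, if the arm or the gripper's body presses on something with over 40 N, if the wrist force passes 120 N, or if a joint passes its speed limit or range.

## Working session

There is one attempt and no reset: what is moved stays moved. The work goes in short steps, each a Python script; the robot and the scene stay as the last script left them, time stands still between calls to the robot, and variables do not carry over. Pictures are saved under pics/ and viewed, and the job is handed in when it is done.

```bash
mkdir -p pics
cat > h.py <<'E'
import numpy as np, cv2
from workcell import env
from scipy.spatial.transform import Rotation as R
def save(img,name,s=1):
    if s!=1: img=cv2.resize(img,None,fx=s,fy=s,interpolation=cv2.INTER_CUBIC)
    cv2.imwrite('pics/'+name,img[:,:,::-1])
def cloud(c):
    z=c['z_map'];v,u=np.indices(z.shape)
    P=np.stack([(u-c['cx'])/c['fx']*z,(v-c['cy'])/c['fy']*z,z],-1)
    Rm=R.from_rotvec(np.array(c['rvec']).ravel()).as_matrix()
    W=(P-np.array(c['tvec']).ravel())@Rm
    W[z==0]=np.nan
    return W
E
python3 - <<'E'
from h import *
s=env.get_state();print(s['t'],s['ee_pos'],s['orientation'],s['gripper_width'],s['wrist_force'])
for n in('top','side'):
    c=env.capture(n);save(c['color'],n+'0.png',1.5)
    np.savez('/tmp/'+n+'.npz',**c)
    for k in ['shelf','shelf_edge','shelf_bay','rest','puller_grip','puller_tip','jar_mid','calculator_mid','cup_mid','drawer']:
        print(n,k,[(np.round(d['position']).tolist(),round(d['confidence'],2)) for d in env.landmark_of(n,k)])
print(env.get_state()['t'])
E
```

```text
0.0 [183.71700048 649.03343997 200.39268576] [ 1.37485497e-01  9.90503550e-01 -6.72684302e-04 -5.56620908e-05] 0.9958819419789399 [-0.76145004  0.21319178  0.37313792]
top shelf [([604.0, 257.0, -1.0], 0.83)]
top shelf_edge [([591.0, 129.0, 102.0], 0.61)]
top shelf_bay []
top rest [([768.0, -94.0, 1.0], 0.81), ([346.0, -255.0, -2.0], 0.79), ([558.0, -313.0, 6.0], 0.77)]
top puller_grip [([554.0, -307.0, 43.0], 0.7)]
top puller_tip [([616.0, -169.0, 27.0], 0.78)]
top jar_mid [([767.0, 80.0, 30.0], 0.61), ([559.0, -315.0, 7.0], 0.21)]
top calculator_mid [([425.0, 27.0, 3.0], 0.85)]
top cup_mid [([672.0, -365.0, 33.0], 0.66)]Traceback (most recent call last):
  File "<stdin>", line 7, in <module>
ValueError: it knows: calculator_mid, cup_mid, jar_mid, puller_grip, puller_tip, rest, shelf, shelf_bay, shelf_edge
```

Run:
```python
from h import *
n='side'
c=env.capture(n);save(c['color'],n+'0.png',1.5)
np.savez('/tmp/'+n+'.npz',**c)
for k in ['shelf','shelf_edge','shelf_bay','rest','puller_grip','puller_tip','jar_mid','calculator_mid','cup_mid']:
        print(n,k,[(np.round(d['position']).tolist(),round(d['confidence'],2)) for d in env.landmark_of(n,k)])
print(env.get_state()['t'])
```

```text
side shelf []
side shelf_edge [([596.0, 128.0, 104.0], 0.65), ([424.0, 28.0, 5.0], 0.21)]
side shelf_bay []
side rest [([771.0, -93.0, -1.0], 0.86), ([344.0, -255.0, -1.0], 0.68), ([554.0, -309.0, -3.0], 0.59)]
side puller_grip [([557.0, -310.0, 46.0], 0.87)]
side puller_tip [([614.0, -166.0, 28.0], 0.96)]
side jar_mid [([763.0, 80.0, 31.0], 0.75)]
side calculator_mid [([424.0, 30.0, 10.0], 0.71)]
side cup_mid [([678.0, -367.0, 34.0], 0.94)]
1.0
```

View pics/top0.png

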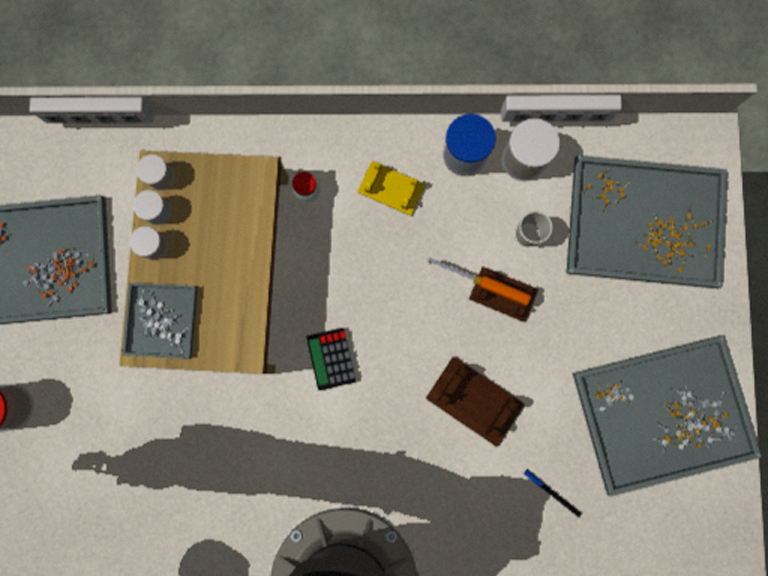

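```bash
ls pics
```

```text
side0.png
top0.png
```

View side.

View pics/side0.png

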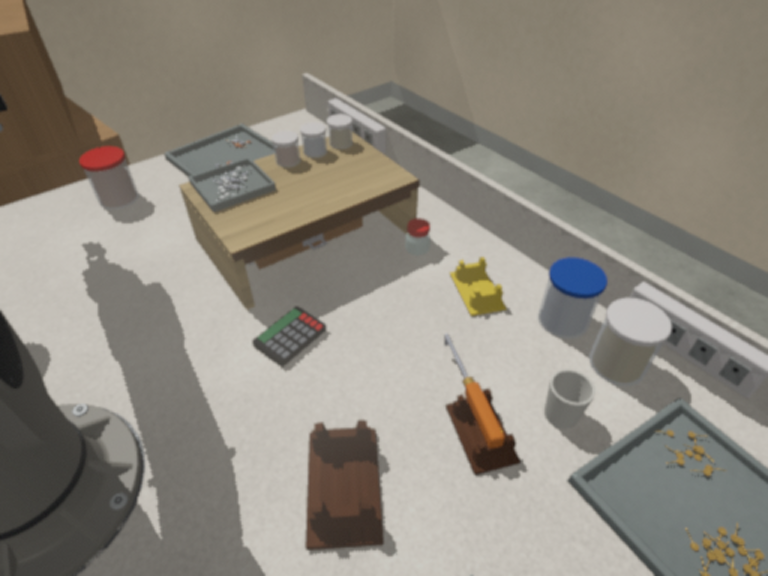

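Run:
```python
from h import *
c=dict(np.load('/tmp/top.npz'));W=cloud(c);col=c['color']
# crop of rest
save(col[150:310,270:370],'crop_rest.png',5)
# shelf board top z ~138
m=(abs(W[...,2]-138)<5)
u=np.indices(m.shape)[1]; m&=(u<200)
P=W[m]; print(len(P),P.min(0),P.max(0),np.median(P[:,2]))
print(cv2.minAreaRect(P[:,:2].astype(np.float32)))
# edges fit: front edge -> min y per x bin
hsv=cv2.cvtColor(col,cv2.COLOR_RGB2HSV)
def bins(a,b,fn,lo,hi,n=40):
    e=np.linspace(lo,hi,n+1);r=[]
    for i in range(n):
        k=(a>=e[i])&(a<e[i+1])
        if k.sum()>3: r.append(((e[i]+e[i+1])/2,fn(b[k])))
    return np.array(r)
r=bins(P[:,0],P[:,1],np.min,430,780);p=np.polyfit(r[:,0],r[:,1],1)
print('front y=f(x)',p,np.std(r[:,1]-np.polyval(p,r[:,0])))
r=bins(P[:,1],P[:,0],np.min,140,370);q=np.polyfit(r[:,0],r[:,1],1);print('side lo x=f(y)',q,np.std(r[:,1]-np.polyval(q,r[:,0])))
r=bins(P[:,1],P[:,0],np.max,140,370);q=np.polyfit(r[:,0],r[:,1],1);print('side hi',q,np.std(r[:,1]-np.polyval(q,r[:,0])))
for n in('top','side'):
    c=dict(np.load(f'/tmp/{n}.npz'));W=cloud(c);hsv=cv2.cvtColor(c['color'],cv2.COLOR_RGB2HSV)
    h=hsv.astype(int)
    m=(h[...,0]>5)&(h[...,0]<20)&(h[...,1]>200)&(h[...,2]>150)
    d=np.hypot(W[...,0]-556,W[...,1]+308)
    m&=(d<70)&(W[...,2]>40)
    P=W[m];print(n,len(P),P.mean(0),np.median(P[:,2]),cv2.minAreaRect(P[:,:2].astype(np.float32)))
    t=P[P[:,2]>55]; 
    if len(t)>20:
        print(' top',t.mean(0),cv2.minAreaRect(t[:,:2].astype(np.float32)),np.linalg.svd((t-t.mean(0))[:,:2],full_matrices=False)[2][0])
    # base of rest, z 5..12 dark
    m=(abs(W[...,2]-8)<5)&(d<75)&(h[...,2]<120)&(h[...,1]>60)
    P=W[m]; 
    if len(P)>20: print(' base',len(P),cv2.minAreaRect(P[:,:2].astype(np.float32)))
    # rod
    d2=np.hypot(W[...,0]-600,W[...,1]+200)
    m=(d2<60)&(W[...,2]>20)
    P=W[m];print(' rod',len(P),P.mean(0),np.linalg.svd((P-P.mean(0))[:,:2],full_matrices=False)[2][0] if len(P)>5 else '')
```

```text
10431 [397.77663951 113.49333687 133.00353895] [807.21258464 394.37852546 142.99908076] 137.16743452554422
((603.005859375, 254.19541931152344), (263.8677062988281, 400.13665771484375), 87.07689666748047)
front y=f(x) [-5.09026828e-02  1.53867617e+02] 0.7009023834719931
side lo x=f(y) [5.21095965e-02 3.90569518e+02] 0.7870403800701539
side hi [5.30156673e-02 7.87907019e+02] 1.1190683464204805
top 210 [ 554.42557382 -308.53417995   59.35180309] 59.2628855202899 ((554.5107421875, -308.7847595214844), (95.40167999267578, 17.838138580322266), 67.10269927978516)
 top [ 554.77264076 -308.4357219    59.96437488] ((554.5107421875, -308.7847595214844), (95.40167999267578, 17.838138580322266), 67.10269927978516) [-0.3919882  -0.91997024]
 base 463 ((553.7998657226562, -315.71026611328125), (119.66688537597656, 71.64576721191406), 67.53504180908203)
 rod 86 [ 597.49146354 -212.33256303   49.66699942] [-0.38512387 -0.92286489]
side 0 [nan nan nan] nan ((0.0, 0.0), (0.0, 0.0), 0.0)
 base 705 ((552.4356079101562, -314.9778747558594), (116.07677459716797, 70.86431121826172), 66.75971984863281)
 rod 120 [ 596.42242034 -207.90233039   49.13608587] [-0.39618516 -0.91817064]<stdin>:28: RuntimeWarning: Mean of empty slice.
  ret = um.true_divide(
  return _methods._mean(a, axis=axis, dtype=dtype,
  ret = ret.dtype.type(ret / rcount)
```

Run:
```python
from h import *
c=dict(np.load('/tmp/side.npz'));col=c['color'];W=cloud(c)
a=cv2.resize(col[125:205,150:300],None,fx=5,fy=5,interpolation=cv2.INTER_CUBIC)
save(a,'crop_eye.png')
th=np.deg2rad(87.0);ex=np.array([np.cos(th),np.sin(th)]);ey=np.array([-ex[1],ex[0]])
S=W[...,:2]-np.array([603.,255.]);sx=S@ex;sy=S@ey
for v in range(150,176,2): print(v,[(int(sx[v,u]),int(sy[v,u]),int(W[v,u,2])) if W[v,u,2]==W[v,u,2] else None for u in range(200,222,3)])
m=(W[...,2]>35)&(W[...,2]<88)&(abs(sy)<170)&(sx>-125)&(sx<-20)
v,u=np.nonzero(m);print(len(v),v.min(),v.max(),u.min(),u.max())
P=np.c_[sx[m],sy[m],W[...,2][m]]
f=P[P[:,0]>np.median(P[:,0])-12]; print('face x',np.median(f[:,0]),np.percentile(f[:,1],[0,2,98,100]),np.percentile(f[:,2],[1,99]))
e=P[P[:,0]<np.median(f[:,0])-10]; print('eye',len(e),e.mean(0) if len(e) else '', e.min(0),e.max(0))
```

```text
150 [(-126, 68, 138), (-127, 60, 135), (-127, 51, 132), (-127, 42, 128), (-128, 34, 125), (-128, 25, 121), (-124, 13, 114), (-124, 4, 109)]
152 [(-129, 70, 134), (-131, 63, 132), (-128, 52, 126), (-125, 42, 120), (-124, 33, 115), (-126, 24, 113), (-124, 14, 107), (-125, 5, 103)]
154 [(-128, 71, 127), (-125, 60, 121), (-128, 53, 119), (-126, 43, 114), (-127, 35, 110), (-126, 25, 106), (-74, -11, 57), (-72, -22, 51)]
156 [(-127, 71, 120), (-125, 61, 114), (-127, 53, 112), (-127, 44, 108), (-74, 10, 59), (-72, -1, 52), (-74, -10, 49), (-70, -22, 42)]
158 [(-126, 71, 113), (-127, 63, 110), (-126, 54, 105), (-77, 21, 59), (-78, 12, 55), (-73, 0, 46), (-74, -9, 42), (-73, -20, 37)]
160 [(-125, 72, 106), (-74, 40, 58), (-74, 30, 53), (-73, 20, 48), (-73, 10, 43), (-94, 11, 58), (-72, -10, 33), (-39, -37, 0)]
162 [(-72, 50, 54), (-76, 42, 52), (-90, 39, 60), (-71, 20, 39), (-72, 10, 35), (-100, 15, 56), (-42, -24, 0), (-49, -32, 0)]
164 [(-71, 50, 45), (-73, 42, 43), (-89, 39, 52), (-99, 34, 56), (-103, 26, 55), (-46, -11, 0), (-54, -18, 1), (-57, -27, 0)]
166 [(-72, 51, 39), (-74, 43, 36), (-38, 16, 0), (-101, 36, 51), (-47, 0, -2), (-55, -6, 0), (-59, -14, 0), (-65, -22, 0)]
168 [(-37, 37, 1), (-41, 29, 0), (-47, 21, 0), (-54, 14, 1), (-57, 5, 0), (-61, -2, -2), (-68, -9, 0), (-74, -16, 0)]
170 [(-47, 42, 1), (-51, 34, 1), (-57, 27, 1), (-63, 20, 2), (-66, 11, 0), (-70, 2, -1), (-78, -3, 1), (-82, -11, 0)]
172 [(-54, 46, 0), (-59, 39, 0), (-63, 30, -1), (-69, 23, 0), (-72, 14, -2), (-82, 9, 2), (-85, 0, 0), (-89, -7, -1)]
174 [(-61, 51, 0), (-64, 42, -2), (-74, 36, 1), (-78, 28, 0), (-82, 20, 0), (-86, 12, -1), (-93, 5, 0), (-100, -1, 1)]
474 145 178 170 241
face x -73.1599579946479 [-94.75499391 -90.87304284 141.22720671 143.84282496] [35.39488663 58.9330658 ]
eye 37 [-97.57300272  24.25182338  55.28819959] [-104.47005186    7.44896114   49.84016731] [-83.4949708   40.23797705  60.39161883]
```

View pics/crop_eye.png

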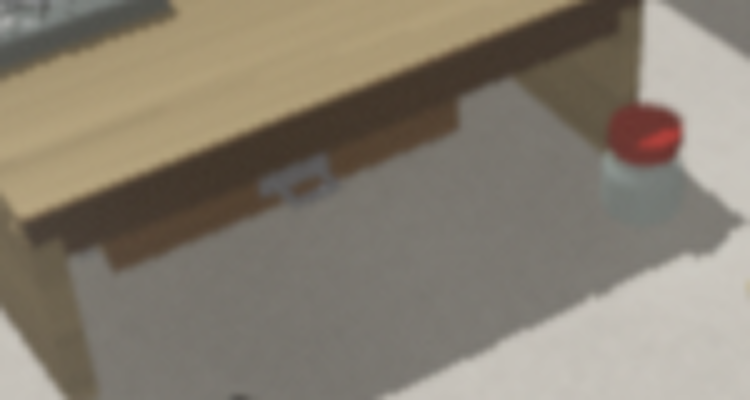

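View pics/crop_rest.png

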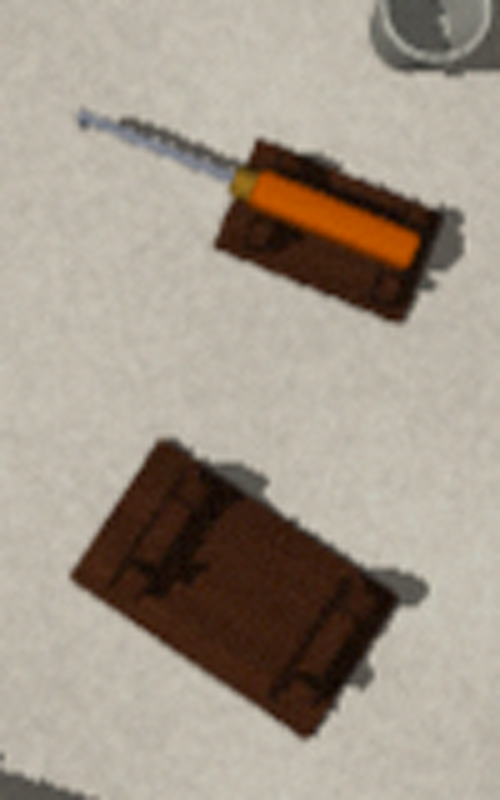

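```bash
cat >> h.py <<'E'
def quat(yaw_deg,s):
    a=np.deg2rad(yaw_deg);x=s*np.array([np.cos(a),np.sin(a),0]);z=np.array([0,0,-1.]);y=np.cross(z,x)
    return R.from_matrix(np.c_[x,y,z]).as_quat()
SH=np.array([603.,255.]);YS=87.05
_t=np.deg2rad(YS);EX=np.array([np.cos(_t),np.sin(_t)]);EY=np.array([-EX[1],EX[0]])
def sh2w(x,y): return SH+x*EX+y*EY
def w2sh(p): d=np.asarray(p)[...,:2]-SH; return d@EX,d@EY
def st(msg=''):
    s=env.get_state();print(msg,round(s['t'],2),np.round(s['ee_pos'],1),'F',np.round(s['wrist_force'],1),'T',np.round(s['wrist_torque'],2),'g',round(s['gripper_width'],3));return s
E
python3 - <<'E'
from h import *
for s in(1,-1):
    print(s)
    for p,y in [((554.7,-308.8,29),67),((554.7,-308.8,130),67),((*sh2w(-85-154,24),60),YS),((*sh2w(-85-154-85,24),60),YS)]:
        q=env.solve_ik(list(p),quat(y,s)); print(np.round(p),None if q is None else np.round(q,2))
E
```

```text
1
[ 555. -309.   29.] [-0.1   0.67  0.71  1.86 -0.58  0.83  0.51]
[ 555. -309.  130.] [-0.22  0.58  0.88  1.8  -0.53  1.01  0.47]
[567.  18.  60.] [-0.65  0.5   0.65  2.   -0.43  0.78  0.2 ]
[562. -67.  60.] [-0.66  0.59  0.89  2.01 -0.62  0.84  0.54]
-1
[ 555. -309.   29.] [-0.27  0.83  1.01  1.87 -0.86  0.96 -2.4 ]
[ 555. -309.  130.] [-0.37  0.78  1.21  1.81 -0.8   1.15 -2.43]
[567.  18.  60.] [-0.97  0.81  1.2   2.01 -0.92  1.01 -2.49]
[562. -67.  60.] [-0.82  0.81  1.2   2.01 -0.92  1.01 -2.34]
```

Run:
```python
from h import *
s=env.get_state()
q=quat(67,1)
env.line_to([s['ee_pos'][0],s['ee_pos'][1],370],v=300)
env.movep([554.7,-308.8,330],q);st('above')
env.line_to([554.7,-308.8,110],v=250);st()
```

```text
above 5.29 [ 555.1 -308.2  329.9] F [ 0.4 -0.   0.4] T [-0.01 -0.01  0.01] g 0.996
 6.33 [ 555.2 -309.4  111.2] F [0.8 0.3 0.2] T [-0.    0.04 -0.  ] g 1.001
```

Run:
```python
from h import *
s=env.get_state()
c=env.capture('wrist');save(c['color'],'w1.png',1.5)
z=c['z_map'];v,u=np.indices(z.shape)
P=np.stack([(u-c['cx'])/c['fx']*z,(v-c['cy'])/c['fy']*z,z],-1)
T=np.array(c['tool_from_camera']);P=P@T[:3,:3].T+T[:3,3]
Rt=R.from_quat(s['orientation']).as_matrix();W=P@Rt.T+s['ee_pos']
h=cv2.cvtColor(c['color'],cv2.COLOR_RGB2HSV).astype(int)
m=(h[...,0]>5)&(h[...,0]<20)&(h[...,1]>200)&(h[...,2]>120)&(z>0)&(W[...,2]>52)
m&=np.hypot(W[...,0]-554,W[...,1]+309)<70
t=W[m];print(len(t),t.mean(0),cv2.minAreaRect(t[:,:2].astype(np.float32)))
```

```text
3015 [ 557.6848953  -302.98758076   60.67232909] ((556.2890014648438, -306.0341796875), (96.83446502685547, 20.819305419921875), 66.97805786132812)
```

View pics/w1.png

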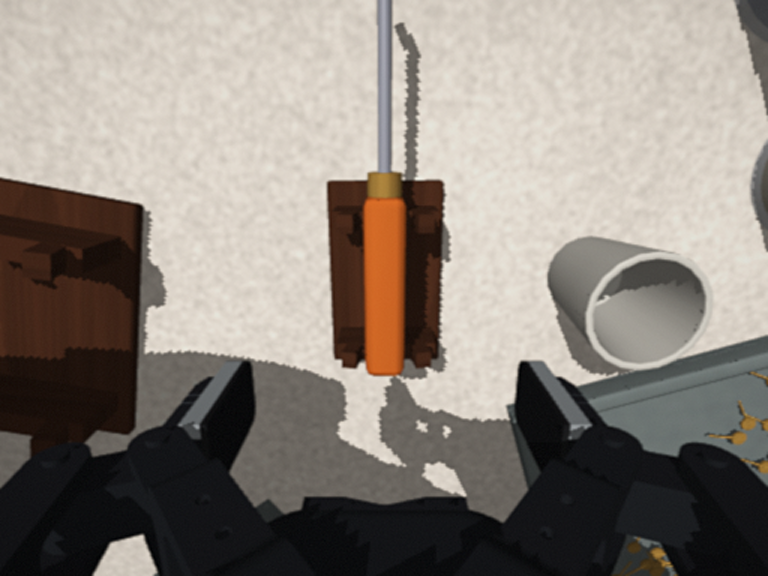

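Run:
```python
from h import *
q=quat(67,1)
env.line_to([555.4,-307.4,29],q,v=120);s0=st('down')
env.command_gripper(0.0,70);s=st('closed')
env.line_to([555.4,-307.4,35],v=40);st()
env.line_to([555.4,-307.4,130],v=150);st('lift')
c=env.capture('side');W=cloud(c);save(c['color'][160:340,220:400],'s2.png',4)
print([(np.round(d['position'],1).tolist(),round(d['confidence'],2)) for k in('puller_tip','puller_grip') for d in env.landmark_of('side',k)])
c=env.capture('top')
print([(np.round(d['position'],1).tolist(),round(d['confidence'],2)) for k in('puller_tip','puller_grip') for d in env.landmark_of('top',k)])
```

```text
down 7.2 [ 555.6 -307.9   29.6] F [-0.2  0.5  0.9] T [-0.02 -0.03 -0.01] g 0.999
closed 7.87 [ 555.6 -307.4   29.4] F [-0.1  1.6  6.3] T [0.42 0.23 0.01] g 0.206
 8.17 [ 555.5 -307.4   35.2] F [-0.2 -0.5 -1.8] T [ 0.    0.05 -0.05] g 0.2
lift 8.95 [ 555.2 -306.9  129.2] F [ 0.2 -0.  -2.2] T [0.   0.04 0.02] g 0.199
[([615.2, -169.4, 124.5], 0.87), ([559.0, -311.9, 148.2], 0.69), ([550.3, -310.8, -3.2], 0.53)]
[([613.7, -167.7, 122.3], 0.38)]
```

View pics/s2.png

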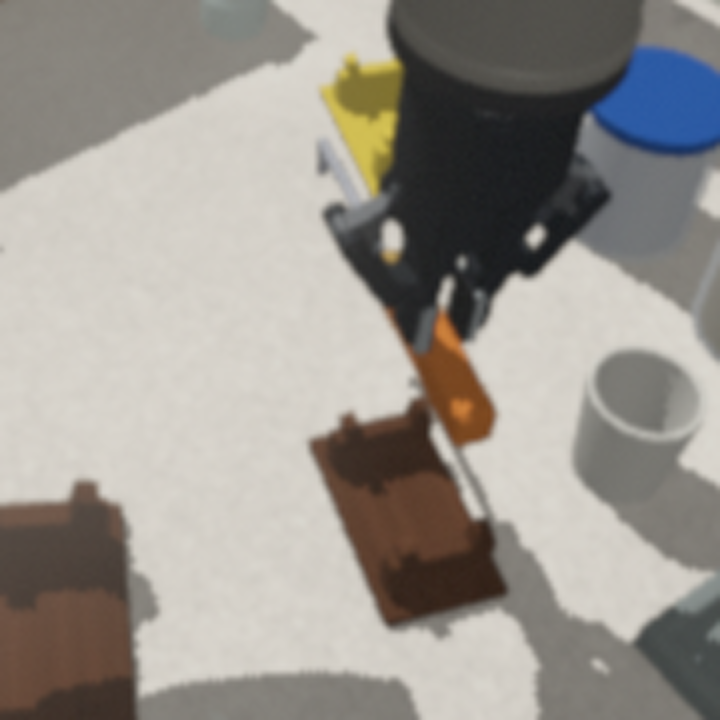

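Run:
```python
from h import *
for n in('side','top'):
    c=env.capture(n);W=cloud(c);s=env.get_state()
    d=W-np.array(s['ee_pos']);a=np.deg2rad(67);X=np.array([np.cos(a),np.sin(a)])
    al=d[...,:2]@X;la=d[...,:2]@np.array([-X[1],X[0]])
    m=(abs(la)<6)&(W[...,2]>110)&(W[...,2]<175)&(al>65)&(al<165)
    for lo in range(65,165,10):
        k=m&(al>=lo)&(al<lo+10)
        if k.sum()>1: print(n,lo,k.sum(),round(float(np.median(W[...,2][k])),1),round(float(W[...,2][k].min()),1),round(float(np.median(la[k])),1))
```

```text
side 95 3 147.6 147.5 0.6
side 105 11 147.9 146.9 1.3
side 115 12 147.2 145.7 1.6
side 125 12 148.3 144.6 1.9
side 135 9 147.4 143.9 2.4
side 145 26 137.8 124.8 2.3
side 155 3 141.4 138.9 3.4
top 95 8 148.0 145.5 -0.2
top 105 10 148.0 143.2 -1.6
top 115 10 147.0 144.7 -0.7
top 125 9 148.2 144.7 -1.5
top 135 10 148.6 144.1 -0.5
top 145 13 147.3 123.9 -0.2
```

Run:
```python
from h import *
q=quat(YS,1)
def tip(x,y,z,**k): env.line_to([*sh2w(x-151.5,y),z],**k)
tip(-175,23,120,rot=q,v=200);st()
tip(-175,23,71,v=120);st('low')
tip(-135,23,71,v=100);s=st('at mouth')
tip(-112,23,71,v=60);st('in front of eye')
c=env.capture('side');save(c['color'][115:235,150:330],'s3.png',4)
W=cloud(c);sx,sy=w2sh(W);z=W[...,2]
m=(abs(sy-23)<14)&(z>60)&(z<100)&(sx<-100)&(sx>-180)
for lo in range(-180,-100,10):
    k=m&(sx>=lo)&(sx<lo+10)
    if k.sum(): print(lo,k.sum(),np.median(sy[k]).round(1),np.median(z[k]).round(1),z[k].min().round(1),sx[k].max().round(1))
print([(np.round(d['position'],1).tolist(),w2sh(d['position']),round(d['confidence'],2)) for d in env.landmark_of('side','puller_tip')])
```

```text
10.69 [563.1 -71.1 120.2] F [-0.2 -0.4 -1.1] T [-0.06 -0.01  0.  ] g 0.205
low 11.25 [563.3 -70.6  71.2] F [-0.3 -0.4 -1.2] T [-0.02  0.01 -0.04] g 0.204
at mouth 11.8 [565.4 -29.9  71.3] F [ 0.1  0.  -0.4] T [-0.05 -0.   -0.01] g 0.198
in front of eye 12.33 [566.5  -6.8  71. ] F [-0.4 -0.3 -0.8] T [-0.03  0.01 -0.1 ] g 0.202
-130 5 25.7 90.3 88.8 -120.3
-120 16 24.7 75.1 65.7 -110.2
-110 4 25.7 81.3 73.1 -107.8
[([573.3, 145.3, 68.3], (np.float64(-111.08312313050314), np.float64(24.01499022638731)), 0.54)]
```

View pics/s3.png

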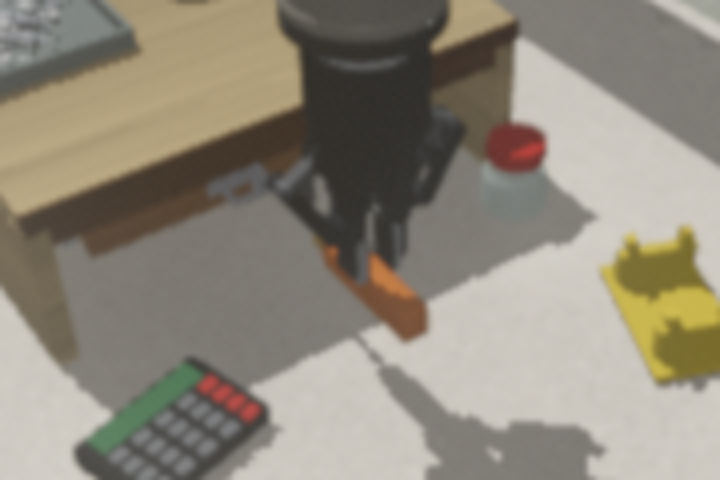

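Run:
```python
from h import *
def tip(x,y,z,**k): env.line_to([*sh2w(x-151.5,y),z],**k)
tip(-85,22.5,71,v=50);s0=st('above hole');f0=s0['wrist_force']
for z in (66,63,60,57,54,51):
    tip(-85,22.5,z,v=40);s=st(z)
    if np.linalg.norm(s['wrist_force']-f0)>3: print('CONTACT');break
c=env.capture('side');save(c['color'][115:235,150:330],'s4.png',4)
```

```text
above hole 13.12 [568.3  19.9  71. ] F [-0.   1.4 -1. ] T [-0.01 -0.01  0.03] g 0.201
66 13.4 [568.1  19.7  65.7] F [-0.5  0.1 -1.8] T [-0.04 -0.01 -0.01] g 0.202
63 13.65 [568.2  19.8  62.8] F [ 0.1  0.2 -1.2] T [-0.02 -0.02 -0.01] g 0.199
60 13.9 [568.3  20.   59.8] F [ 0.3  0.9 -0.3] T [-0.04  0.02  0.03] g 0.202
57 14.15 [568.2  20.   56.8] F [ 0.7 -0.3 -1.2] T [-0.03 -0.04  0.03] g 0.198
54 14.4 [568.2  19.9  53.8] F [ 0.3  0.9 -0.7] T [-0.06 -0.01 -0.  ] g 0.205
51 14.65 [568.2  20.   50.8] F [-0.5  0.7 -1.2] T [-0.02 -0.03 -0.01] g 0.204
```

View pics/s4.png

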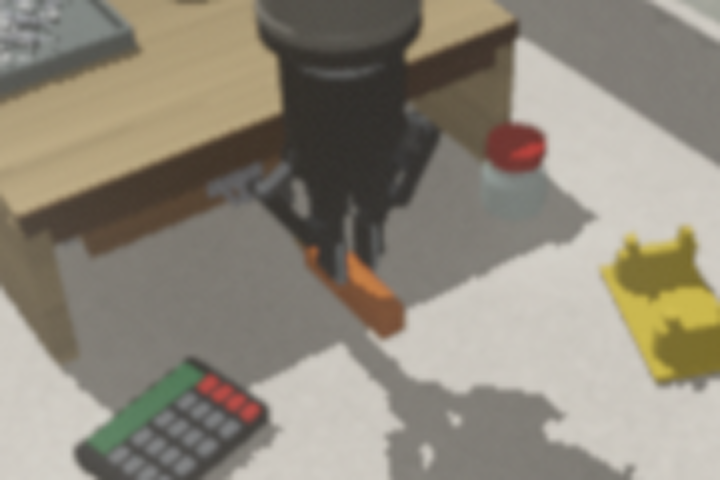

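```bash
cat >> h.py <<'E'
def tip(x,y,z,**k): env.line_to([*sh2w(x-151.5,y),z],**k)
def fx(n=5):
    F=[];T=[]
    for _ in range(n):
        env.wait(0.02);s=env.get_state();F.append(s['wrist_force']);T.append(s['wrist_torque'])
    F=np.mean(F,0);return F[:2]@EX,F[:2]@EY,F[2],np.mean(T,0)
E
python3 - <<'E'
from h import *
print('base',np.round(fx()[:3],2))
for x in (-88,-90,-92,-94,-96,-98,-100,-103,-106):
    tip(x,22.5,50.5,v=25);f=fx(3);print(x,np.round(f[:3],2),np.round(f[3],2))
    if abs(f[0])>15: break
st()
E
```

```text
base [ 0.39  0.45 -1.18]
-88 [ 0.48 -0.55 -1.61] [-0.05  0.02  0.03]
-90 [ 0.83 -0.03 -0.9 ] [-0.03 -0.01  0.01]
-92 [ 0.13  0.05 -1.16] [-0.05 -0.02  0.03]
-94 [-0.07  0.02 -1.46] [-0.05 -0.    0.01]
-96 [ 1.15  0.27 -1.6 ] [0.14 0.02 0.01]
-98 [ 2.16 -0.07 -1.88] [ 0.54 -0.02  0.01]
-100 [ 3.11 -0.11 -1.79] [0.51 0.01 0.01]
-103 [ 1.93 -0.33 -1.35] [ 0.31  0.02 -0.  ]
-106 [ 1.1  -0.18 -2.31] [ 0.33 -0.01 -0.02]
 17.54 [567.3  -1.3  50.6] F [-0.1  1.7 -1.8] T [ 0.27 -0.02 -0.03] g 0.204
```

Run:
```python
from h import *
for x in (-120,-140,-155):
    tip(x,22.5,50.5,v=35);f=fx(3);print(x,np.round(f[:3],2),np.round(f[3],2))
    if abs(f[0])>12: break
c=env.capture('side');save(c['color'][115:235,150:330],'s5.png',4)
W=cloud(c);sx,sy=w2sh(W);z=W[...,2]
m=(z>35)&(z<88)&(abs(sy)<160)&(sx<-60)&(sx>-170)
print(np.median(sx[m&(sy>50)]),np.median(sx[m&(sy<0)]), m.sum())
st()
```

```text
-120 [-0.26 -0.07 -1.14] [-0.03  0.    0.01]
-140 [-0.04  0.37 -1.35] [-0.03 -0.01  0.  ]
-155 [ 0.23 -0.41 -1.27] [-0.04 -0.04 -0.01]
-132.2896493090626 -132.5275725050094 1028
 19.59 [564.8 -50.2  50.5] F [ 0.8 -0.1 -1.6] T [-0.   -0.02 -0.02] g 0.201
```

View pics/s5.png

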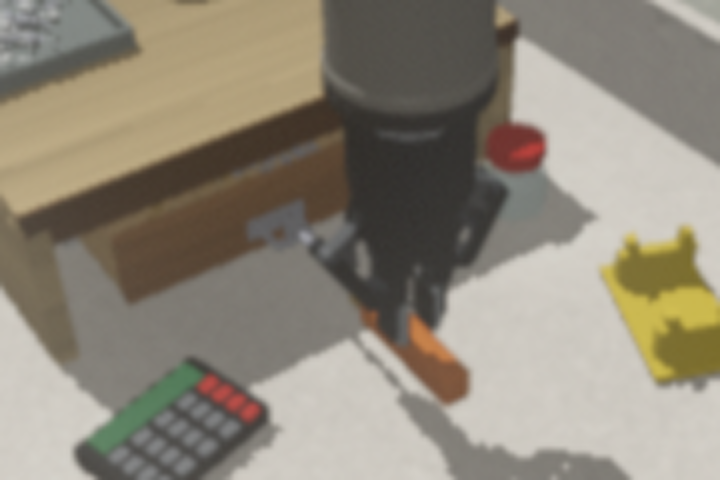

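Run:
```python
from h import *
tip(-163,22.5,50.5,v=12);f=fx(3);print(np.round(f[:3],2))
x=-163
while x>-186:
    x-=1
    tip(x,22.5,50.5,v=6);f=fx(3);print(x,np.round(f[:3],2),np.round(f[3][0],2))
    if f[0]>7.5: break
st()
c=env.capture('side')
W=cloud(c);sx,sy=w2sh(W);z=W[...,2]
m=(z>35)&(z<88)&(abs(sy)<160)&(sx<-60)&(sx>-170)
print(np.median(sx[m&(sy>50)]),np.median(sx[m&(sy<0)]), m.sum())
```

```text
[ 2.28 -0.58 -1.5 ]
-164 [ 3.34 -0.19 -1.64] 0.64
-165 [ 2.86  0.11 -2.17] 0.62
-166 [ 2.54 -0.35 -1.86] 0.59
-167 [ 2.5  -0.62 -1.68] 0.62
-168 [ 2.33 -0.05 -1.75] 0.62
-169 [ 3.26  0.24 -1.3 ] 0.6
-170 [ 2.79 -0.27 -1.28] 0.64
-171 [ 3.36  0.42 -1.69] 0.62
-172 [ 3.23  0.17 -2.1 ] 0.62
-173 [ 2.97 -0.02 -1.61] 0.64
-174 [ 3.55 -0.17 -1.87] 0.69
-175 [ 6.78 -0.37 -2.11] 1.45
-176 [10.34  0.16 -3.46] 2.25
 25.23 [563.7 -69.4  50.3] F [ 0.  10.4 -3.9] T [ 2.23 -0.19  0.01] g 0.205
-149.8373294750146 -149.47902556594534 1294
```

Run:
```python
from h import *
tip(-177,22.5,50.5,v=5);f=fx(3);print(np.round(f[:3],2),np.round(f[3],2))
for n in('side','top'):
    c=env.capture(n);save(c['color'][115:235,100:330],n+'6.png',3.4)
    W=cloud(c);sx,sy=w2sh(W);z=W[...,2]
    m=(z>35)&(z<88)&(abs(sy)<160)&(sx<-60)&(sx>-170)
    print(n,np.median(sx[m&(sy>50)]),np.median(sx[m&(sy<0)]), m.sum())
tip(-172,22.5,50.5,v=15);f=fx(3);print(np.round(f[:3],2))
tip(-165,22.5,50.5,v=15);f=fx(3);print(np.round(f[:3],2),np.round(f[3],2))
st()
```

```text
[14.04 -0.48 -3.53] [ 3.14 -0.22 -0.03]
side -149.86740722454286 -149.16604509068793 1300
top -122.34974152218405 -147.0192258941742 446
[-0.09 -0.08 -1.16]
[-0.3  -0.17 -1.38] [-0.05 -0.02 -0.01]
 26.98 [564.2 -60.   50.5] F [ 0.1 -0.8 -0.5] T [-0.06 -0.01  0.02] g 0.2
```

View pics/side6.png

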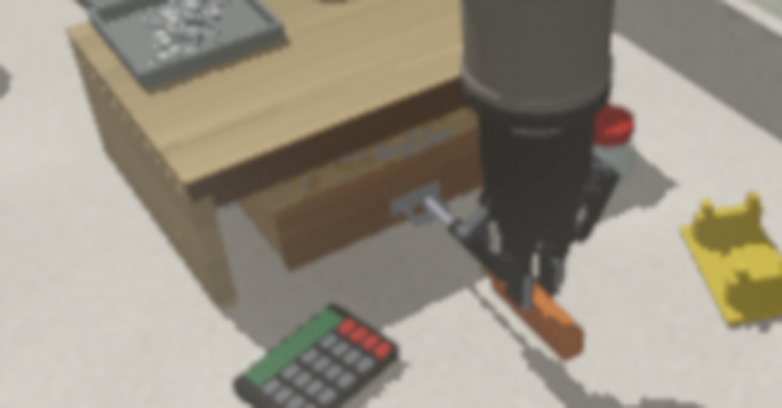

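View pics/top6.png

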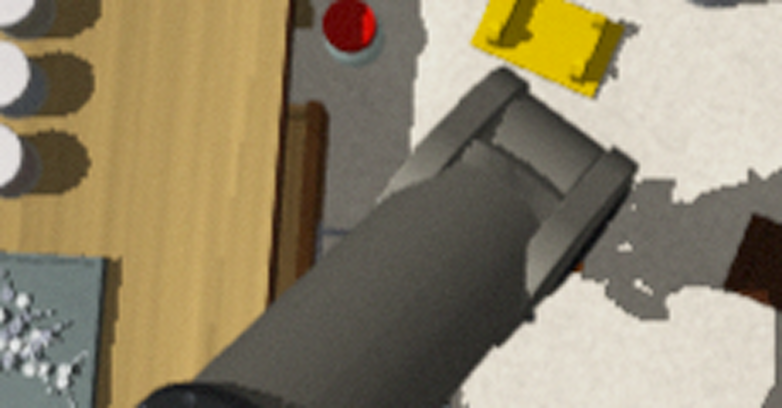

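Run:
```python
from h import *
for z in (56,62,70,80):
    tip(-165,22.5,z,v=40);f=fx(2);print(z,np.round(f[:3],2))
tip(-165,22.5,125,v=100)
tip(-230,22.5,135,v=150)
q=quat(67,1)
env.line_to([555.4,-307.4,130],rot=q,v=170);st('over rest')
for n in('side','top'):
    c=env.capture(n);W=cloud(c);s=env.get_state()
    d=W-np.array(s['ee_pos']);a=np.deg2rad(67);X=np.array([np.cos(a),np.sin(a)])
    al=d[...,:2]@X;la=d[...,:2]@np.array([-X[1],X[0]])
    m=(abs(la)<6)&(W[...,2]>110)&(W[...,2]<175)&(al>65)&(al<165)
    print(n,'max al',np.percentile(al[m],[95,100]))
    for lo in range(85,165,10):
        k=m&(al>=lo)&(al<lo+10)
        if k.sum()>1: print(n,lo,k.sum(),round(float(np.median(W[...,2][k])),1),round(float(W[...,2][k].min()),1),round(float(np.median(la[k])),1))
    print([(np.round(d['position'],1).tolist(),round(d['confidence'],2)) for d in env.landmark_of(n,'puller_tip')])
    if n=='side':
        sx,sy=w2sh(W);z=W[...,2];m=(z>35)&(z<88)&(abs(sy)<160)&(sx<-60)&(sx>-170)
        print(np.median(sx[m&(sy>50)]),np.median(sx[m&(sy<0)]), m.sum())
```

```text
56 [ 0.03 -0.2  -1.25]
62 [-0.18 -0.08 -1.11]
70 [ 0.16 -0.19 -0.85]
80 [-0.17 -0.17 -1.  ]
over rest 30.87 [ 555.7 -306.3  129.9] F [1.3 0.1 0.2] T [ 0.02 -0.02 -0.02] g 0.204
side max al [153.28528877 153.98527629]
side 95 5 150.1 147.9 2.6
side 105 10 148.5 146.8 1.5
side 115 11 148.2 146.9 1.8
side 125 10 148.9 146.8 1.1
side 135 13 148.2 143.7 2.2
side 145 25 137.3 123.6 2.5
[([614.6, -167.5, 126.6], 0.83)]
-149.8942212041954 -149.81460734699033 1614
top max al [151.44832149 154.7854868 ]
top 95 8 148.3 144.1 -1.0
top 105 11 148.3 143.1 -1.2
top 115 9 147.4 140.4 -1.2
top 125 8 147.7 145.1 -0.4
top 135 11 146.4 144.9 -1.2
top 145 11 146.7 126.9 0.2
[([615.9, -168.6, 126.2], 0.56)]
```

Run:
```python
from h import *
env.line_to([555.4,-307.4,50],v=120)
env.line_to([555.4,-307.4,34],v=40);b=fx(3)[2];print(b)
for z in (32.5,31.5,30.5,30,29.5,29,28.5,28):
    env.line_to([555.4,-307.4,z],v=15);f=fx(3);print(z,np.round(f[:3],2))
    if f[2]>b+2.5: break
env.command_gripper(0.5);st('open')
env.command_gripper(1.0);st('open')
c=env.capture('side');save(c['color'][160:340,220:400],'s7.png',4)
```

```text
-1.495890942972568
32.5 [-0.58 -0.15 -1.52]
31.5 [ 0.33  0.38 -1.41]
30.5 [-0.1   0.2  -1.08]
30 [-0.31  0.38 -0.6 ]
29.5 [-0.57  0.17  1.08]
open 34.35 [ 555.4 -307.3   29.5] F [-0.7  0.6  0.3] T [-0.    0.02 -0.01] g 0.499
open 34.85 [ 555.4 -307.4   29.5] F [ 0.3  0.7 -0.8] T [0.03 0.   0.04] g 1.0
```

View pics/s7.png

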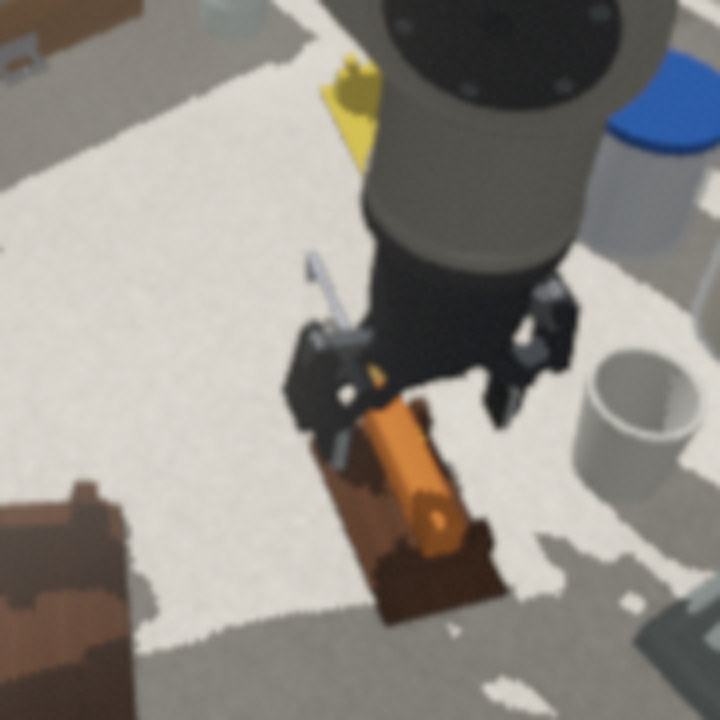

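Puller released and lying in the rest. I'll withdraw and check the whole scene.

Run:
```python
from h import *
env.line_to([555.4,-307.4,130],v=120)
env.line_to([555.4,-307.4,300],v=250)
env.line_to([450,-250,330],v=200);st()
for n in('top','side'):
    c=env.capture(n);save(c['color'],n+'8.png',1.5)
    for k in ['puller_grip','puller_tip','jar_mid','calculator_mid','cup_mid','rest']:
        print(n,k,[(np.round(d['position']).tolist(),round(d['confidence'],2)) for d in env.landmark_of(n,k)])
    W=cloud(c);sx,sy=w2sh(W);z=W[...,2];m=(z>35)&(z<88)&(abs(sy)<160)&(sx<-60)&(sx>-170)
    print(np.median(sx[m&(sy>50)]),np.median(sx[m&(sy<0)]), m.sum())
st()
```

```text
37.95 [ 450.2 -249.8  329.8] F [-0.7  1.3  0.7] T [-0.01  0.02 -0.01] g 0.999
top puller_grip [([552.0, -306.0, 47.0], 0.73)]
top puller_tip [([617.0, -168.0, 29.0], 0.67)]
top jar_mid [([767.0, 81.0, 28.0], 0.57)]
top calculator_mid [([427.0, 24.0, 6.0], 0.85), ([615.0, -167.0, 25.0], 0.55)]
top cup_mid [([672.0, -364.0, 36.0], 0.96)]
top rest [([343.0, -255.0, -4.0], 0.86), ([558.0, -311.0, 3.0], 0.77), ([768.0, -91.0, -3.0], 0.65)]
-147.4033497207489 -147.1746153943941 698
side puller_grip [([558.0, -311.0, 50.0], 0.74)]
side puller_tip [([616.0, -164.0, 30.0], 0.87)]
side jar_mid [([766.0, 80.0, 29.0], 0.86)]
side calculator_mid [([424.0, 32.0, 4.0], 0.91)]
side cup_mid [([677.0, -368.0, 35.0], 0.83)]
side rest [([771.0, -90.0, -1.0], 0.93), ([342.0, -252.0, -2.0], 0.72), ([552.0, -309.0, -3.0], 0.68)]
-149.9823114866484 -150.066598249079 1367
 38.65 [ 450. -250.  330.] F [-0.9 -0.5  0.8] T [-0.   -0.07 -0.02] g 0.999
```

View pics/side8.png

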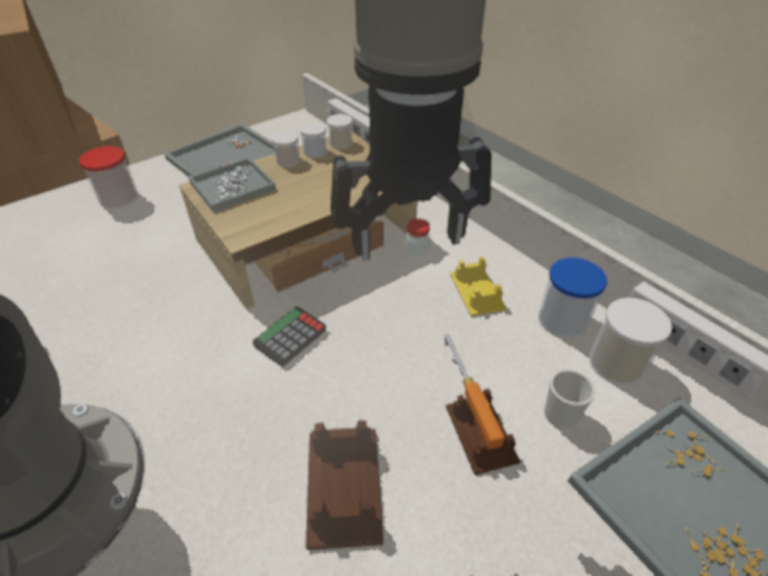

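The picture shows the drawer out, with its eye at about (333,262). The puller lies in the small brown rest at (483,415), and the bystanders stand where they were.

```bash
python3 -c "
from h import *
env.close_job();st()"
```

```text
the job is handed in; nothing more can be done
the job is handed in; nothing more can be done
```

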